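Press the snap-setting punch home against the sprung anvil

ROBOT

A 6-joint arm with a two-finger parallel gripper is mounted at the origin on the work surface. World frame = base frame: x ahead of the robot, y to its left, z up, the work surface at z = 0. Lengths are in m, angles in rad, forces in N, time in s.
With the tool pointing down it reaches from about 0.35 to 0.775 m from the base axis. Payload 5.5 kg.
Tool frame: the origin (TCP) lies midway between the tips of the shut fingers; the grasp point (between the pads) lies grasp_offset behind it (grasp_offset is the distance from the TCP to the grasp point, in m); z points along the fingers, y is the line along which they close (so a half turn about z gives the same grasp; the last joint's range is limited). The gripper opens to 85 mm and grips with 20 to 120 N. Pads are 22 mm wide; open, the fingers measure 114 mm over their backs; the gripper's body (76 mm by 85 mm) begins 54 mm behind the grasp point. The pads swing forward as they close: fully open they stand 13 mm farther back than shut.
Start: joints at [0.996, 0.313, 0.046, 1.304, 0, 1.431], TCP at [0.242, 0.522, 0.231] pointing down, gripper open.
Joint ranges: [-2.76, 2.76], [-0.86, 1.69], [-1.03, 1.26], [-2.2, 2.34], [-1.47, 1.5], [-3.14, 3.14]. Speed limits (rad/s): [2.57, 2.57, 3.14, 3.14, 3.14, 3.14].

INTERFACE

Orientations are given as a unit quaternion [w, x, y, z].
In Python, from workcell import * gives the robot as it stands.
- The arm moves only by the tool step_arm, never from a script. Its argument "deltas" is a list of rows, each a list of 7 numbers: the shift along the world's x, y, z in mm, then the turn, a rotation vector about the world's x, y, z in degrees, then the gripper's target within -1 to 1 (fully open at 1, half-way at 0, shut at -1). A call has 1 to 5 rows; each row shifts and turns the commanded pose from where the row before left it; what a row does not reach is not made up. A row lasts 1/10 s, in which the tool goes at most 50 mm and 8.59 degrees, less where a joint would pass 70% of its speed; a pose out of reach is approached as far as the arm can. A call is refused whole if a number of a shift passes 50 or a number of a turn 8.59, either way. A call with a gripper value outside its range is refused whole. The fingers move at their own pace and stop on an object; "newtons" is the grip in N (left out, the last holds). Time passes only in rows, so rows that do not move let the fingers close. It gives the time, the measured TCP pose, the force, the opening and the grip force at its end, in the units of the state.
- get_state(): the state, without advancing time (a new reading comes with each control period).
- read_camera(name): name is "scene" or "top"; returns a dict with "image" (480x640x3 uint8, red, green, blue), "z_map" (480x640 float32, m along the optical axis (not along the pixel's ray), 0 where there is no reading), "K" (3x3 intrinsics, pixels), "world_from_camera" (4x4, takes a point from camera to world coordinates). Camera axes: x right, y down, z forward; pixel columns grow to the right and rows downward; lengths in m; the calibration is good to about 2 mm. A picture is of the moment at which its call begins.
- hand_in(): hands the job in; it is judged then, once.
The state is a dict: "clock": time; "joint_pos": joint angles; "qvel": joint speeds; "tau": joint torques, N m; "tcp_pos": TCP position; "orientation": TCP orientation; "wrist_force": force on the tool from outside, world axes, zero at the start; "ft_torque": the same for the moment, N m; "finger_gap": finger opening in m; "grip_force": force on a finger pad.
Only numpy, scipy, OpenCV 4.12 (cv2) and the standard library are available. Lean on these libraries where they do the work, as an engineer would, in place of code of your own. Each camera call takes 0.05 s, during which the arm holds its last target. There are 200 camera calls.

TASK

Take the collared punch out of the wooden rack, feed its shank down through the guide hole in the bridge of the snap-setting stand, and push it down against the sprung anvil until its collar sits fully home on the bridge. Finish while still gripping it and holding it down steadily, collar bearing firmly on the bridge: do not let go or ease off, and do not ram it; leave the other two punches and everything else on the bench where they are.

Things in the scene. Friction and masses are not known exactly. Their poses are not given: they have to be found in the camera images.
- punch_mid (a point): Centre of the grip of the punch to use (105-210 g), the only one with a thin steel collar, 36 mm across and 6 mm thick, under its handle, a round dark wooden barrel 25 mm in diameter and 62 mm tall. The point is on the axis, 28 mm below the top, 40 mm above the collar's underside, 110 mm above the bench at the start: upright in any one of the three rack holes, collar on the rack's top.
- punch_collar (a point): Centre of the underside of the punch's collar, 40 mm below punch_mid on the same axis; the face that must come to rest on the bridge. Same axes as punch_mid.
- punch_tip (a point): Tip of the punch's steel shank, 60 mm below the underside of the collar. The shank is 9 mm in diameter and tapers over its last 6 mm to 4.4 mm.
- bush_mouth (a point): Centre of the guide hole's mouth, in the top face of the stand's bridge, 100 mm above the bench. The hole is vertical, 12 mm in diameter with a 2 mm chamfer, right through the aluminium bridge, 60 (x) by 130 (y) by 20 mm thick, on two pillars at y = +-50 mm on a fixed grey base 90 by 130 mm. z up; yaw follows the stand. The anvil is straight below the hole.
- anvil (a joint): Travel (m) of the sprung anvil, a brass disc 20 mm across right under the guide hole: 0 at rest, its top 48 mm below the hole's mouth; grows as it is pushed down. The spring pushes back 4 N at first, 0.4 N more per mm. The collar meets the bridge, the hard stop, at 0.012, where the spring gives about 9 N.
- bridge: The stand's aluminium bridge (see bush_mouth); origin at the centre of its underside, 80 mm above the bench.
- rack: Fixed wooden rack block, 60 mm (x) by 180 mm (y) by 70 mm high, origin at the centre of its underside. Its three holes are 13 mm in diameter, 66 mm deep, 60 mm apart along its y axis, one punch in each.
- punch: The collared punch as a whole; origin at the centre of the underside of its collar, z up along the punch.
- ball_mid (a point): Another punch in the rack, not to be used: round handle with a 34 mm ball at its top, no collar, 139 mm high above the bench; this point is 40 mm above the rack's top.
- square_mid (a point): Another punch in the rack, not to be used: square handle 24 mm wide and 50 mm tall, no collar; this point is at the handle's centre, 25 mm above the rack's top.
- dish_mid (a point): Bystander: small steel dish, 56 mm across, 28 mm high; point at its centre.
- awl_mid (a point): Bystander: wooden-handled awl 150 mm long lying on the bench; point on it at bench level.
- mallet_mid (a point): Bystander: hammer 240 mm long lying on the bench; point on it at bench level.
- glue_mid (a point): Bystander: amber glass jar 60 mm across, 85 mm high; point at its centre.
- snapbox_mid (a point): Bystander: white open divided tray 120 by 160 by 30 mm; point at its centre.
- slicker_mid (a point): Bystander: turned wooden edge burnisher, 32 mm across, 85 mm high, standing up; point at mid height.

How it is judged:
By the outcome, as a careful person would: the job done as asked, in the order asked, and still so for the second after the job is handed in, while the arm keeps its last pose, push and grip.
It also fails if it takes over 58 s, if anything falls off the work surface, if the arm or the gripper's body presses on something with over 40 N, if the wrist force passes 120 N, or if a joint passes its speed limit or range.

## Working session

There is one attempt and no reset: what is moved stays moved. The work goes in short steps, Python scripts to look and compute and a tool call to move; the robot and the scene stay as the last step left them, time stands still between calls to the robot, and variables do not carry over. Pictures are saved under pics/ and viewed, at most 10 in all, crops included, and the job is handed in when it is done.

Besides the shell and the picture viewer there is one more tool, called in YAML: its name, and indented under it one key for each argument. step_arm: Moves the arm, as the interface text tells. Its arguments: {"type":"object","properties":{"deltas":{"type":"array","items":{"type":"array","items":{"type":"number"}}},"newtons":{"type":"number"}},"required":["deltas"]}

```bash
mkdir -p pics
cat > h.py <<'E'
from workcell import *
import numpy as np, cv2
def snap(n,f):
    c=read_camera(n); cv2.imwrite('pics/'+f,c['image'][:,:,::-1]); np.savez('/tmp/'+n,**c); return c
def pts(c):
    z=c['z_map']; v,u=np.mgrid[:480,:640]; K=c['K']
    p=np.stack([(u-K[0,2])/K[0,0]*z,(v-K[1,2])/K[1,1]*z,z,np.ones_like(z)],-1)
    return (p@c['world_from_camera'].T)[...,:3]
E
python3 - <<'E'
from h import *
s=get_state(); print(s)
try: print(grasp_offset)
except Exception as e: print(e)
for n in('scene','top'):
    c=snap(n,n+'1.png'); print(n,c['K'],c['world_from_camera'])
E
```

```text
{'clock': 0.0, 'joint_pos': array([9.96440418e-01, 3.14026590e-01, 4.49537847e-02, 1.30360628e+00,
       2.12463453e-06, 1.43121968e+00]), 'qvel': array([ 4.69139671e-04, -4.53012484e-04, -4.87090401e-04, -1.69846418e-04,
       -2.82219067e-05, -4.46072033e-04]), 'tau': array([ 1.40153923e-03, -4.80630612e+01,  2.98531759e+01,  1.93793583e-02,
       -1.01185226e-04,  8.49734533e-06]), 'tcp_pos': array([0.24190319, 0.52105958, 0.23038368]), 'orientation': array([-3.29944991e-04,  2.15681335e-01,  9.76463351e-01, -8.81665502e-04]), 'wrist_force': array([-0.51576734,  0.02412474, -0.20171825]), 'ft_torque': array([0.01001704, 0.03758778, 0.03197093]), 'grip_force': 0.0, 'finger_gap': 0.0853455935164912}
0.0187
scene [[495.7860098    0.         322.73245718]
 [  0.         495.7860098  239.50562376]
 [  0.           0.           1.        ]] [[-0.68787824  0.5616524  -0.45975006  0.94777012]
 [ 0.72578288  0.53916887 -0.42724248  0.41220639]
 [ 0.00792116 -0.62756952 -0.77852023  0.77308184]
 [ 0.          0.          0.          1.        ]]
top [[492.82966794   0.         322.87546801]
 [  0.         492.82966794 250.13902097]
 [  0.           0.           1.        ]] [[-0.01009279 -0.97710456  0.21252015  0.33976489]
 [-0.99994635  0.00936693 -0.00442208  0.02449192]
 [ 0.00233017 -0.21255338 -0.97714668  1.01901184]
 [ 0.          0.          0.          1.        ]]
```

View pics/scene1.png

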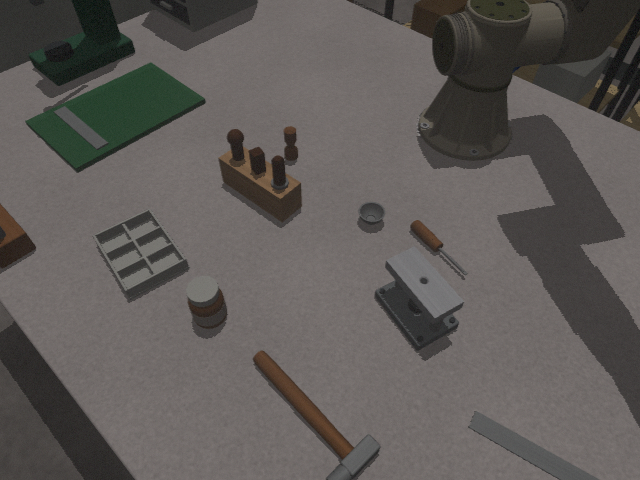

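View pics/top1.png

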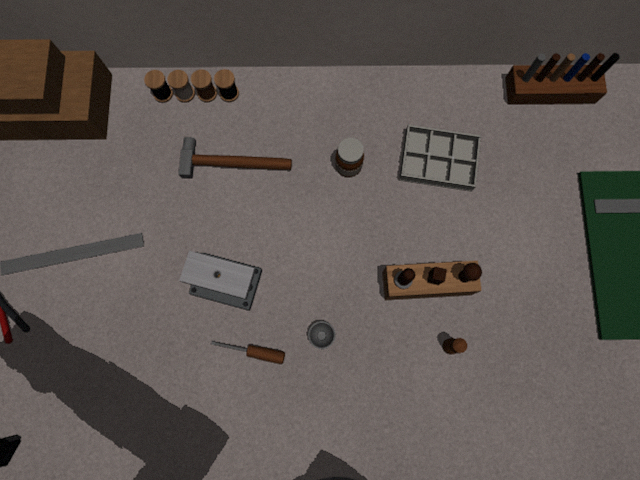

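The scene view shows the collared punch at about (279,170), at the stand end of the rack, and the guide hole at (424,281). In the top view these are at (406,277) and (217,274). Next I'll measure both.

```bash
cat > m.py <<'E'
from h import *
def ray(c,u,v,z):
    K=c['K'];T=c['world_from_camera']; d=T[:3,:3]@np.array([(u-K[0,2])/K[0,0],(v-K[1,2])/K[1,1],1]); o=T[:3,3]
    return o+d*(z-o[2])/d[2]
def load(n): return dict(np.load('/tmp/%s.npz'%n))
def hole(c,box):
    u0,v0,u1,v1=box; g=cv2.cvtColor(c['image'],cv2.COLOR_RGB2GRAY)[v0:v1,u0:u1]
    m=np.uint8(g<0.5*np.percentile(g,80))
    n,l,s,ce=cv2.connectedComponentsWithStats(m)
    return [(s[i,4],ce[i]+[u0,v0]) for i in range(1,n) if s[i,4]>4]
if __name__=='__main__':
  for n,hb,cl in(('scene',(412,272,436,292),(279,170)),('top',(206,264,228,285),(406,277))):
    c=load(n);P=pts(c)
    for a,uv in hole(c,hb): print(n,'hole',a,uv,ray(c,*uv,.1))
    u,v=cl; R=P[v-60:v+60,u-60:u+60].reshape(-1,3); uu=R
    top=R[(R[:,2]>.132)&(R[:,2]<.150)]
    col=(c['image'][v-25:v+35,u-18:u+18].astype(int)); Q=P[v-25:v+35,u-18:u+18]
    h=Q[(Q[...,2]>.085)&(Q[...,2]<.15)]; print('handle n',len(h),'mean',h.mean(0),h.min(0),h.max(0))
    t=h[h[:,2]>.134]; print(' top',len(t),t.mean(0),t.min(0),t.max(0))
    r=R[(abs(R[:,2]-.07)<.004)]; print(' rack',cv2.minAreaRect(np.float32(r[:,:2]*1000)))
    hu,hv=[int(x) for x in((hb[0]+hb[2])/2,(hb[1]+hb[3])/2)]
    B=P[hv-50:hv+50,hu-50:hu+50].reshape(-1,3); B=B[abs(B[:,2]-.1)<.004]; print(' bridge',cv2.minAreaRect(np.float32(B[:,:2]*1000)),B.mean(0))
  a=load('scene')['image'][120:225,210:310]; b=load('top')['image'][245:310,375:490]
  f=lambda i:cv2.resize(i,(400,400),interpolation=cv2.INTER_CUBIC)
  cv2.imwrite('pics/crop1.png',np.clip(np.hstack([f(a),f(b)])[:,:,::-1]*1.8,0,255))
E
python3 m.py
```

```text
scene hole 26 [423.5 280.5] [0.49857362 0.22124    0.1       ]
handle n 377 mean [ 0.49163131 -0.1390136   0.11462441] [ 0.47695996 -0.18934189  0.08500104] [ 0.50126942 -0.12181593  0.13970397]
 top 63 [ 0.48970213 -0.13437598  0.13698457] [ 0.47973676 -0.14446652  0.13412856] [ 0.49909741 -0.12509704  0.13970397]
 rack ((439.1952209472656, -198.82608032226562), (166.27090454101562, 182.55372619628906), 2.7123537063598633)
 bridge ((497.61639404296875, 220.3541259765625), (131.05215454101562, 62.78860855102539), 74.32447814941406) [0.49938377 0.22328748 0.09914659]
top hole 25 [216.28 274.08] [0.49532791 0.22198568 0.1       ]
handle n 209 mean [ 0.4830709  -0.13105257  0.1261765 ] [ 0.47292218 -0.14553846  0.08541149] [ 0.49606929 -0.12116448  0.14118719]
 top 94 [ 0.48517336 -0.13361175  0.13656269] [ 0.47527525 -0.1447496   0.13405492] [ 0.49542701 -0.12431733  0.14118719]
 rack ((487.95233154296875, -181.79278564453125), (60.70348358154297, 156.7043914794922), 2.8027806282043457)
 bridge ((495.2989807128906, 222.3792724609375), (131.0597381591797, 60.3690299987793), 74.29570007324219) [0.49498044 0.22219858 0.0991429 ][ WARN:0@0.126] global loadsave.cpp:1063 imwrite_ Unsupported depth image for selected encoder is fallbacked to CV_8U.
```

View pics/crop1.png

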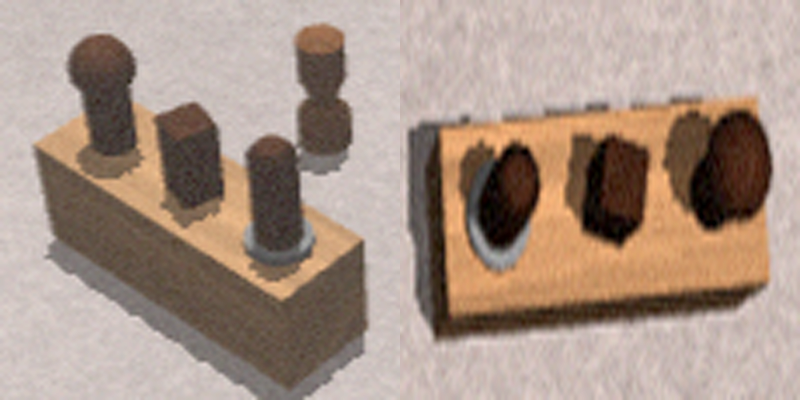

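The crop confirms it: the ring collar is under the handle at the end of the rack nearest the stand. The punch is at about (0.487, -0.134) and the hole at about (0.497, 0.222). I'll move toward the punch with the fingers closing along the rack's x axis.

step_arm:
  deltas:
    - [16, -44, 0, 0, 0, -4.1, 1]
    - [16, -44, 0, 0, 0, -4.1, 1]
    - [16, -44, 0, 0, 0, -4.1, 1]
    - [16, -44, 0, 0, 0, -4.1, 1]
    - [16, -44, 0, 0, 0, -4.1, 1]
  newtons: 40

```text
clock: 0.6
tcp_pos: [0.3222, 0.2998, 0.231]
orientation: [-0.0, 0.387, 0.922, -0.0]
wrist_force: [0.8, -0.5, -0.3]
finger_gap: 0.0851
grip_force: 0.0
```

step_arm:
  deltas:
    - [16, -44, 0, 0, 0, -4.1, 1]
    - [16, -44, 0, 0, 0, -4.1, 1]
    - [16, -44, 0, 0, 0, -4.1, 1]
    - [16, -44, 0, 0, 0, -4.1, 1]
    - [16, -44, 0, 0, 0, -4.1, 1]

```text
clock: 1.1
tcp_pos: [0.4022, 0.0797, 0.2312]
orientation: [0.0, 0.545, 0.838, 0.0]
wrist_force: [1.0, -0.5, 0.0]
finger_gap: 0.0851
grip_force: 0.0
```

step_arm:
  deltas:
    - [16, -44, 0, 0, 0, -4.1, 1]
    - [16, -44, 0, 0, 0, -4.1, 1]
    - [16, -44, 0, 0, 0, -4.1, 1]
    - [16, -40, 0, 0, 0, -4.1, 1]
    - [16, -30, 0, 0, 0, -4.1, 1]

```text
clock: 1.6
tcp_pos: [0.4824, -0.123, 0.2309]
orientation: [-0.0, 0.686, 0.727, -0.0]
wrist_force: [0.7, 1.0, 0.2]
finger_gap: 0.0854
grip_force: 0.0
```

step_arm:
  deltas:
    - [0, 0, 0, 0, 0, 0, 1]
    - [0, 0, 0, 0, 0, 0, 1]
    - [0, 0, 0, 0, 0, 0, 1]

```text
clock: 1.9
tcp_pos: [0.4815, -0.1196, 0.231]
orientation: [-0.001, 0.684, 0.729, -0.0]
wrist_force: [-0.3, 0.2, 0.2]
finger_gap: 0.0853
grip_force: 0.0
```

step_arm:
  deltas:
    - [5, -14, 0, 0, 0, 0, 1]
    - [0, 0, -30, 0, 0, 0, 1]
    - [0, 0, -30, 0, 0, 0, 1]
    - [0, 0, -30, 0, 0, 0, 1]
    - [0, 0, -20, 0, 0, 0, 1]

```text
clock: 2.4
tcp_pos: [0.4864, -0.1338, 0.1196]
orientation: [-0.001, 0.684, 0.729, -0.0]
wrist_force: [-0.7, -1.1, -0.7]
finger_gap: 0.0851
grip_force: 0.0
```

step_arm:
  deltas:
    - [0, 0, -15, 0, 0, 0, 1]
    - [0, 0, -15, 0, 0, 0, 1]
    - [0, 0, 0, 0, 0, 0, 1]
    - [0, 0, 0, 0, 0, 0, 0.5]
    - [0, 0, 0, 0, 0, 0, 0.3]

```text
clock: 2.9
tcp_pos: [0.488, -0.1347, 0.0924]
orientation: [0.001, 0.684, 0.729, 0.0]
wrist_force: [0.7, 0.8, 0.4]
finger_gap: 0.0594
grip_force: 0.0
```

Run:
```python
from h import *
for n in('scene','top'): c=snap(n,n+'2.png')
a=cv2.imread('pics/scene2.png')[100:225,220:320];b=cv2.imread('pics/top2.png')[200:325,360:460]
cv2.imwrite('pics/c2.png',np.hstack([cv2.convertScaleAbs(cv2.resize(i,(400,500),interpolation=2),alpha=1.8) for i in(a,b)]))
```

```text
(no output)
```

View pics/c2.png

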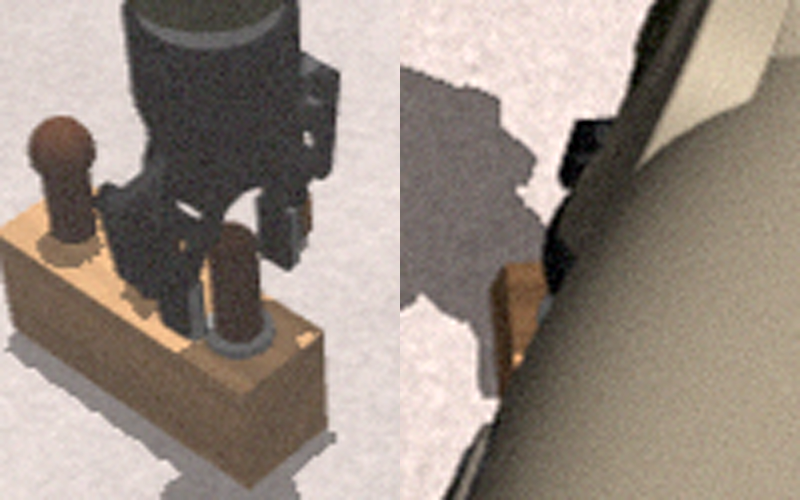

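The handle sits at the midpoint of the two fingertips, at about (238,300) in the crop, so it is centred. I'll close now.

step_arm:
  deltas:
    - [0, 0, 0, 0, 0, 0, 0]
    - [0, 0, 0, 0, 0, 0, -0.3]
    - [0, 0, 0, 0, 0, 0, -0.5]
    - [0, 0, 0, 0, 0, 0, -1]
    - [0, 0, 0, 0, 0, 0, -1]
  newtons: 60

```text
clock: 3.5
tcp_pos: [0.4874, -0.1346, 0.0918]
orientation: [0.0, 0.685, 0.729, 0.0]
wrist_force: [-0.6, 0.3, 4.7]
finger_gap: 0.0236
grip_force: 58.9
```

step_arm:
  deltas:
    - [0, 0, 0, 0, 0, 0, -1]
    - [0, 0, 0, 0, 0, 0, -1]
    - [0, 0, 0, 0, 0, 0, -1]

```text
clock: 3.8
tcp_pos: [0.4874, -0.1346, 0.0918]
orientation: [0.0, 0.685, 0.729, 0.0]
wrist_force: [-1.1, 1.2, 5.8]
finger_gap: 0.0238
grip_force: 58.9
```

step_arm:
  deltas:
    - [0, 0, 10, 0, 0, 0, -1]
    - [0, 0, 20, 0, 0, 0, -1]
    - [0, 0, 25, 0, 0, 0, -1]
    - [0, 0, 25, 0, 0, 0, -1]
    - [0, 0, 25, 0, 0, 0, -1]

```text
clock: 4.3
tcp_pos: [0.4869, -0.1343, 0.1973]
orientation: [-0.0, 0.685, 0.729, -0.0]
wrist_force: [0.3, -1.0, -1.8]
finger_gap: 0.0238
grip_force: 58.8
```

step_arm:
  deltas:
    - [0, 0, 20, 0, 0, 0, -1]
    - [0, 10, 0, 0, 0, 0, -1]
    - [0, 20, 0, 0, 0, 0, -1]
    - [0, 30, 0, 0, 0, 0, -1]
    - [0, 30, 0, 0, 0, 0, -1]

```text
clock: 4.8
tcp_pos: [0.4863, -0.043, 0.2149]
orientation: [-0.001, 0.685, 0.729, -0.0]
wrist_force: [1.0, 0.1, -0.4]
finger_gap: 0.0234
grip_force: 58.8
```

step_arm:
  deltas:
    - [2, 35, 0, 0, 0, 0, -1]
    - [2, 35, 0, 0, 0, 0, -1]
    - [2, 35, 0, 0, 0, 0, -1]
    - [2, 35, 0, 0, 0, 0, -1]
    - [2, 35, 0, 0, 0, 0, -1]

```text
clock: 5.3
tcp_pos: [0.496, 0.1325, 0.2149]
orientation: [-0.001, 0.685, 0.729, -0.001]
wrist_force: [1.1, 0.3, -2.1]
finger_gap: 0.0237
grip_force: 58.9
```

step_arm:
  deltas:
    - [0, 35, 0, 0, 0, 0, -1]
    - [0, 30, 0, 0, 0, 0, -1]
    - [0, 20, 0, 0, 0, 0, -1]
    - [0, 6, 0, 0, 0, 0, -1]
    - [0, 0, 0, 0, 0, 0, -1]

```text
clock: 5.8
tcp_pos: [0.4962, 0.2223, 0.2151]
orientation: [-0.001, 0.684, 0.73, -0.001]
wrist_force: [-0.0, 0.9, -1.7]
finger_gap: 0.0236
grip_force: 58.9
```

step_arm:
  deltas:
    - [0, 0, 0, 0, 0, 0, -1]
    - [0, 0, 0, 0, 0, 0, -1]
    - [0, 0, 0, 0, 0, 0, -1]

```text
clock: 6.1
tcp_pos: [0.4973, 0.2206, 0.2163]
orientation: [0.0, 0.685, 0.728, -0.0]
wrist_force: [-0.1, -0.1, -0.7]
finger_gap: 0.0237
grip_force: 58.9
```

Run:
```python
from h import *
print(get_state()['wrist_force'])
for n in('scene','top'): c=snap(n,n+'3.png')
a=cv2.imread('pics/scene3.png')[180:350,360:500];b=cv2.imread('pics/top3.png')[200:370,150:290]
cv2.imwrite('pics/c3.png',np.hstack([cv2.convertScaleAbs(cv2.resize(i,(400,486),interpolation=2),alpha=1.8) for i in(a,b)]))
```

```text
[-0.1442651  -0.14585727 -0.70618293]
```

View pics/c3.png

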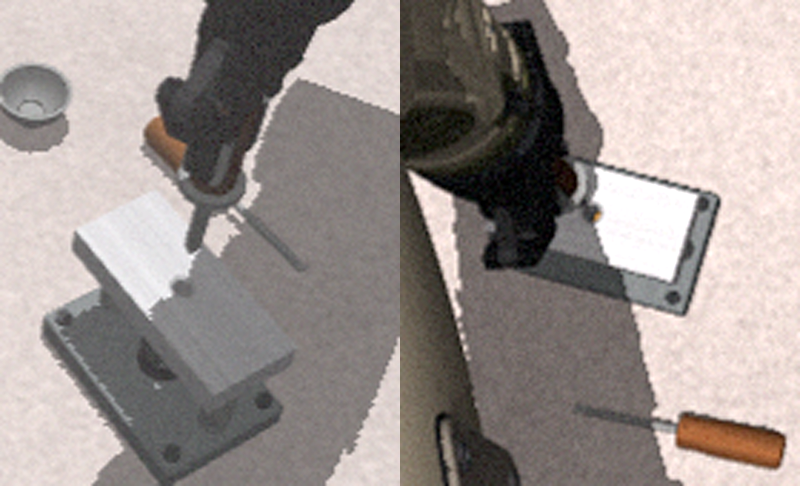

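The scene crop shows the punch hanging with its tip at about (192,247), above and near the hole at (181,288). In the top crop the hole shows at (592,213), with the tip mostly hidden. I'll check the tilt and offset by projecting the expected points.

step_arm:
  deltas:
    - [0, 0, -10, 0, 0, 0, -1]
    - [0, 0, -10, 0, 0, 0, -1]
    - [0, 0, -5, 0, 0, 0, -1]
    - [0, 0, 0, 0, 0, 0, -1]
    - [0, 0, 0, 0, 0, 0, -1]

```text
clock: 6.7
tcp_pos: [0.497, 0.2215, 0.191]
orientation: [-0.0, 0.685, 0.729, -0.0]
wrist_force: [0.1, -0.7, -1.9]
finger_gap: 0.0239
grip_force: 58.9
```

```bash
cat >> m.py <<'E'
def proj(c,p):
    q=np.linalg.inv(c['world_from_camera'])@np.append(p,1); return (c['K']@q[:3]/q[2])[:2]
E
python3 - <<'E'
from h import *
from m import *
t=get_state()['tcp_pos']; print(t)
out=[]
for n,(u,v) in(('scene',(424,262)),('top',(216,270))):
    c=snap(n,n+'4.png')
    for k,dz in(('collar',-.0213),('tip',-.0813)): print(n,k,proj(c,t+[0,0,dz]))
    for h in((.4986,.2212,.1),(.4953,.222,.1)): print(' hole',proj(c,np.array(h)))
    i=cv2.imread('pics/'+n+'4.png')[v-35:v+35,u-28:u+28]
    out.append(cv2.convertScaleAbs(cv2.resize(i,(400,500),interpolation=0),alpha=1.8))
cv2.imwrite('pics/c4.png',np.hstack(out))
E
```

```text
[0.49702647 0.22151304 0.19100663]
scene collar [431.81728501 254.33310461]
scene tip [425.19603617 276.65905715]
 hole [423.47058458 280.49562696]
 hole [425.06274199 279.56946269]
top collar [208.25934789 266.54323024]
top tip [215.48015615 272.32278122]
 hole [216.75847124 272.36549888]
 hole [216.27187694 274.09467368]
```

View pics/c4.png

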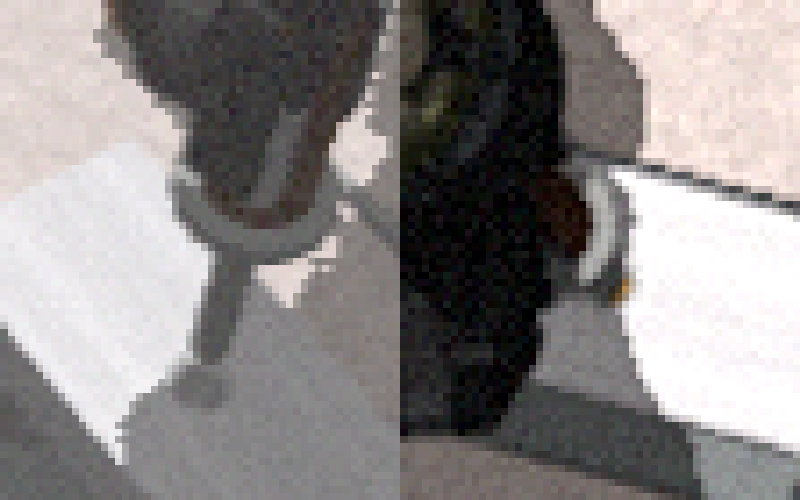

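The tip, at crop (211,360), is about 1 mm from alignment with the hole at (201,388), well within the capture range of the taper and chamfer. I'll shift +1 mm in x and descend gently while watching the force.

step_arm:
  deltas:
    - [1, 0, -2, 0, 0, 0, -1]
    - [0, 0, -4, 0, 0, 0, -1]
    - [0, 0, -4, 0, 0, 0, -1]
    - [0, 0, -4, 0, 0, 0, -1]
    - [0, 0, 0, 0, 0, 0, -1]

```text
clock: 7.3
tcp_pos: [0.4977, 0.2214, 0.1764]
orientation: [-0.0, 0.685, 0.729, -0.001]
wrist_force: [0.1, 0.2, -1.9]
finger_gap: 0.0237
grip_force: 58.9
```

step_arm:
  deltas:
    - [0, 0, -2, 0, 0, 0, -1]
    - [0, 0, -3, 0, 0, 0, -1]
    - [0, 0, -3, 0, 0, 0, -1]
    - [0, 0, 0, 0, 0, 0, -1]
    - [0, 0, 0, 0, 0, 0, -1]

```text
clock: 7.8
tcp_pos: [0.4982, 0.2215, 0.1692]
orientation: [-0.0, 0.685, 0.729, -0.0]
wrist_force: [-0.8, 0.5, -0.7]
finger_gap: 0.0229
grip_force: 58.9
```

step_arm:
  deltas:
    - [0, 0, -4, 0, 0, 0, -1]
    - [0, 0, -4, 0, 0, 0, -1]
    - [0, 0, -4, 0, 0, 0, -1]
    - [0, 0, -4, 0, 0, 0, -1]
    - [0, 0, 0, 0, 0, 0, -1]

```text
clock: 8.3
tcp_pos: [0.4978, 0.2214, 0.1525]
orientation: [-0.0, 0.685, 0.729, -0.001]
wrist_force: [0.4, 1.2, 0.1]
finger_gap: 0.0236
grip_force: 58.9
```

Run:
```python
from h import *
s=get_state();print(s['tcp_pos'],s['wrist_force'],s['ft_torque'])
i=snap('scene','scene5.png')['image'][220:320,385:465,::-1]
cv2.imwrite('pics/c5.png',cv2.convertScaleAbs(cv2.resize(i,(480,600),interpolation=2),alpha=1.8))
```

```text
[0.49781941 0.22135929 0.15249342] [0.43596707 1.24703133 0.10421315] [ 0.04564148  0.00136913 -0.02528459]
```

View pics/c5.png

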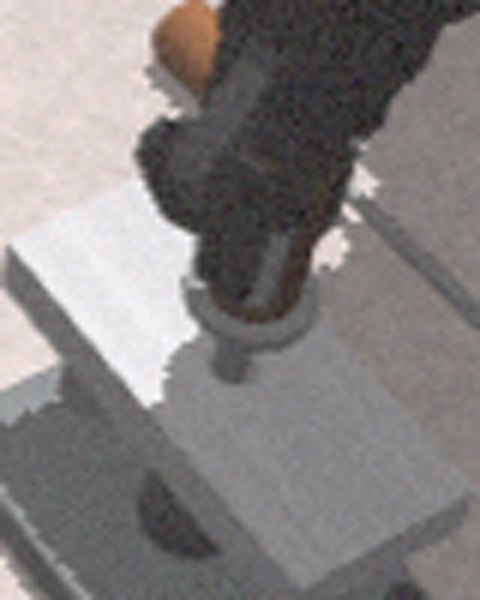

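The shank is in the hole, entering at crop (232,375), with the collar about 30 mm above the bridge. I'll carry on down with a firmer grip.

step_arm:
  deltas:
    - [0, 0, -4, 0, 0, 0, -1]
    - [0, 0, -4, 0, 0, 0, -1]
    - [0, 0, -4, 0, 0, 0, -1]
    - [0, 0, -3, 0, 0, 0, -1]
    - [0, 0, 0, 0, 0, 0, -1]
  newtons: 100

```text
clock: 8.85
tcp_pos: [0.4979, 0.2214, 0.1377]
orientation: [-0.0, 0.685, 0.729, -0.0]
wrist_force: [0.1, -0.1, -1.4]
finger_gap: 0.0232
grip_force: 97.9
```

step_arm:
  deltas:
    - [0, 0, -2, 0, 0, 0, -1]
    - [0, 0, -2, 0, 0, 0, -1]
    - [0, 0, -2, 0, 0, 0, -1]
    - [0, 0, 0, 0, 0, 0, -1]
    - [0, 0, 0, 0, 0, 0, -1]

```text
clock: 9.35
tcp_pos: [0.4983, 0.2216, 0.1327]
orientation: [0.0, 0.685, 0.729, 0.0]
wrist_force: [-1.8, 0.0, 2.8]
finger_gap: 0.0229
grip_force: 98.1
```

step_arm:
  deltas:
    - [0, 0, -1, 0, 0, 0, -1]
    - [0, 0, -1, 0, 0, 0, -1]
    - [0, 0, -1, 0, 0, 0, -1]
    - [0, 0, -1, 0, 0, 0, -1]
    - [0, 0, 0, 0, 0, 0, -1]

```text
clock: 9.85
tcp_pos: [0.4984, 0.2216, 0.1284]
orientation: [0.0, 0.685, 0.729, 0.0]
wrist_force: [-2.1, -0.2, 4.0]
finger_gap: 0.0226
grip_force: 98.3
```

step_arm:
  deltas:
    - [0, 0, -1, 0, 0, 0, -1]
    - [0, 0, -1, 0, 0, 0, -1]
    - [0, 0, -1, 0, 0, 0, -1]
    - [0, 0, -1, 0, 0, 0, -1]
    - [0, 0, -1, 0, 0, 0, -1]

```text
clock: 10.35
tcp_pos: [0.4984, 0.2216, 0.1238]
orientation: [0.0, 0.685, 0.729, 0.0]
wrist_force: [-2.8, -0.8, 7.8]
finger_gap: 0.0229
grip_force: 98.6
```

step_arm:
  deltas:
    - [0, 0, -0.5, 0, 0, 0, -1]
    - [0, 0, -0.5, 0, 0, 0, -1]
    - [0, 0, 0, 0, 0, 0, -1]
    - [0, 0, 0, 0, 0, 0, -1]
    - [0, 0, 0, 0, 0, 0, -1]

```text
clock: 10.85
tcp_pos: [0.4984, 0.2217, 0.1228]
orientation: [0.0, 0.685, 0.729, 0.0]
wrist_force: [-2.4, 0.4, 7.9]
finger_gap: 0.0232
grip_force: 98.7
```

step_arm:
  deltas:
    - [0, 0, -0.5, 0, 0, 0, -1]
    - [0, 0, 0, 0, 0, 0, -1]
    - [0, 0, 0, 0, 0, 0, -1]

```text
clock: 11.15
tcp_pos: [0.4984, 0.2217, 0.1224]
orientation: [0.0, 0.685, 0.729, 0.0]
wrist_force: [-3.3, 0.5, 7.0]
finger_gap: 0.0225
grip_force: 98.7
```

step_arm:
  deltas:
    - [-0.5, 0, -0.5, 0, 0, 0, -1]
    - [0, 0, 0, 0, 0, 0, -1]
    - [0, 0, -0.5, 0, 0, 0, -1]
    - [0, 0, 0, 0, 0, 0, -1]
    - [0, 0, 0, 0, 0, 0, -1]

```text
clock: 11.65
tcp_pos: [0.4983, 0.2217, 0.1219]
orientation: [0.001, 0.685, 0.729, 0.001]
wrist_force: [-2.6, -0.5, 9.6]
finger_gap: 0.023
grip_force: 99.0
```

step_arm:
  deltas:
    - [0, 0, -0.5, 0, 0, 0, -1]
    - [0, 0, 0, 0, 0, 0, -1]
    - [0, 0, 0, 0, 0, 0, -1]

```text
clock: 11.95
tcp_pos: [0.4983, 0.2217, 0.1219]
orientation: [0.001, 0.685, 0.729, 0.001]
wrist_force: [-3.3, -1.4, 13.4]
finger_gap: 0.0231
grip_force: 99.3
```

The TCP has stopped descending at z = 0.1219 and the force is rising past the spring's 9 N, so the collar has met the bridge. I'll firm it up.

step_arm:
  deltas:
    - [0, 0, -0.5, 0, 0, 0, -1]
    - [0, 0, 0, 0, 0, 0, -1]
    - [0, 0, -0.5, 0, 0, 0, -1]
    - [0, 0, 0, 0, 0, 0, -1]
    - [0, 0, 0, 0, 0, 0, -1]

```text
clock: 12.45
tcp_pos: [0.4983, 0.2217, 0.1218]
orientation: [0.001, 0.685, 0.729, 0.001]
wrist_force: [-6.0, -1.5, 19.9]
finger_gap: 0.023
grip_force: 100.0
```

step_arm:
  deltas:
    - [0, 0, -0.5, 0, 0, 0, -1]
    - [0, 0, 0, 0, 0, 0, -1]
    - [0, 0, 0, 0, 0, 0, -1]

```text
clock: 12.75
tcp_pos: [0.4983, 0.2217, 0.1218]
orientation: [0.001, 0.685, 0.729, 0.001]
wrist_force: [-6.5, -1.5, 22.4]
finger_gap: 0.0228
grip_force: 100.4
```

Run:
```python
from h import *
s=get_state();print(s['tcp_pos'],s['wrist_force'],s['ft_torque'],s['orientation'])
i=snap('scene','scene6.png')['image'][220:320,385:465,::-1]
cv2.imwrite('pics/c6.png',cv2.convertScaleAbs(cv2.resize(i,(480,600),interpolation=2),alpha=1.8))
```

```text
[0.49829989 0.22167573 0.12181622] [-6.48276987 -1.48085225 22.38234894] [-0.45214756  1.66776554  0.01219183] [0.00092018 0.68458972 0.72892694 0.00125844]
```

View pics/c6.png

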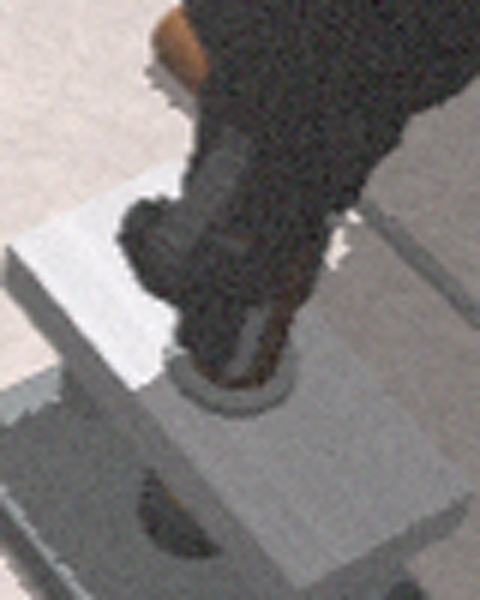

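The collar now sits on the bridge at about crop (232,385). A -6.5 N side load remains, so I'll relieve it.

step_arm:
  deltas:
    - [-0.5, 0, 0, 0, 0, 0, -1]
    - [-0.5, 0, 0, 0, 0, 0, -1]
    - [0, 0, 0, 0, 0, 0, -1]
    - [0, 0, 0, 0, 0, 0, -1]

```text
clock: 13.2
tcp_pos: [0.4983, 0.2217, 0.1218]
orientation: [0.002, 0.685, 0.729, 0.002]
wrist_force: [-4.0, -2.1, 19.6]
finger_gap: 0.0229
grip_force: 100.0
```

Run:
```python
from h import *
s=get_state();print(s['tcp_pos'],s['wrist_force'],s['ft_torque'],s['orientation'])
```

```text
[0.49828598 0.22167977 0.12182216] [-3.97280135 -2.11613781 19.61407427] [-0.41748318  1.10876112  0.02091112] [0.00153316 0.68466576 0.72885326 0.00183824]
```

step_arm:
  deltas:
    - [0, 0, 0, 0, 0.3, 0, -1]
    - [0, 0, 0, 0, 0.3, 0, -1]
    - [0, 0, 0, 0, 0, 0, -1]
    - [0, 0, 0, 0, 0, 0, -1]

```text
clock: 13.6
tcp_pos: [0.4984, 0.2217, 0.1219]
orientation: [-0.002, 0.685, 0.729, -0.002]
wrist_force: [-4.6, -1.7, 19.6]
finger_gap: 0.023
grip_force: 100.1
```

Run:
```python
from h import *
s=get_state();print(s['tcp_pos'],s['wrist_force'],s['ft_torque'],s['orientation'])
```

```text
[0.4984306  0.22167031 0.12189574] [-4.59554548 -1.74716984 19.62037732] [-0.37944094  0.81202739 -0.02456249] [-0.0021543   0.68468761  0.72883164 -0.0016355 ]
```

step_arm:
  deltas:
    - [-0.5, 0, 0, 0, -0.3, 0, -1]
    - [0, 0.3, -0.3, 0, 0, 0, -1]
    - [0, 0, 0, 0, 0, 0, -1]
    - [0, 0, 0, 0, 0, 0, -1]

```text
clock: 14.0
tcp_pos: [0.4983, 0.2217, 0.1218]
orientation: [0.0, 0.685, 0.729, 0.0]
wrist_force: [-3.7, -2.5, 21.0]
finger_gap: 0.0231
grip_force: 100.2
```

Run:
```python
from h import *
s=get_state();print(s['tcp_pos'],s['wrist_force'],s['ft_torque'],s['orientation'])
```

```text
[0.49831718 0.22171966 0.12183882] [-3.73385798 -2.50429744 21.00732063] [-0.64865794  0.83703336 -0.03071436] [2.47017896e-04 6.84764977e-01 7.28763879e-01 2.71586999e-04]
```

step_arm:
  deltas:
    - [0, -0.4, 0, 0, 0, 0, -1]
    - [0, 0, 0, 0, 0, 0, -1]
    - [0, 0, 0, 0, 0, 0, -1]
    - [0, 0, 0, 0, 0, 0, -1]
    - [0, 0, 0, 0, 0, 0, -1]

```text
clock: 14.5
tcp_pos: [0.4983, 0.2217, 0.1218]
orientation: [-0.0, 0.685, 0.729, 0.001]
wrist_force: [-3.4, -2.0, 20.7]
finger_gap: 0.0227
grip_force: 100.1
```

step_arm:
  deltas:
    - [0, 0, 0, 0, 0, 0, -1]
    - [0, 0, 0, 0, 0, 0, -1]
    - [0, 0, 0, 0, 0, 0, -1]
    - [0, 0, 0, 0, 0, 0, -1]
    - [0, 0, 0, 0, 0, 0, -1]

```text
clock: 15.0
tcp_pos: [0.4983, 0.2217, 0.1219]
orientation: [0.0, 0.685, 0.729, 0.001]
wrist_force: [-3.1, -1.5, 20.3]
finger_gap: 0.0228
grip_force: 100.1
```

Steady at about 20 N with the collar flat on the bridge, so I'm handing in.

```bash
python3 -c "
from workcell import *
print(hand_in())"
```

```text
the job is handed in; nothing more can be done
None
```

The collared punch is through the guide hole with its collar seated on the bridge, still gripped and held down at a steady 20 N or so; the job was handed in at about 15 s, and no verdict came back.

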